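# Set the spot lamp's aperture wheel to the large spot and bolt it

## Robot

A 6-joint arm with a two-finger parallel gripper is mounted at the origin on a cart in front of the work surface, level with it; the furniture and walls round the work are solid. World frame = base frame: x ahead of the robot, y to its left, z up, the work surface at z = 0. Lengths are in m, angles in rad, forces in N, time in s.
With the tool pointing down it reaches from about 0.225 to 0.875 m from the base axis. Payload 3.4 kg.
Tool frame: the origin (TCP) lies where the fingers leave the gripper's body, on its centre line; the fingertips stand 73 mm ahead of it and the grasp point (between the pads) lies 54 mm ahead of it; x points along the fingers, y is the direction in which the jaws open and shut, and the axes are right-handed (so a half turn about x gives the same grasp; the last joint's range is limited). The gripper opens to 85 mm and grips with 20 to 120 N. Pads are 22 mm wide; open, the fingers measure 114 mm over their backs; the gripper's body (76 mm by 85 mm) begins 54 mm behind the grasp point. The pads swing forward as they close: fully open they stand 13 mm farther back than shut.
Start: joints at [-1.384, 0.276, 1.505, -0, 1.361, -0.121], TCP at [0.174, -0.548, 0.304] pointing down, gripper open.
Joint ranges: [-2.89, 2.89], [-0.75, 2.08], [0.22, 2.7], [-1.18, 4.32], [0.11, 2.71], [-2.7, 2.7]. Speed limits (rad/s): [2.57, 2.57, 3.14, 3.14, 3.14, 3.14].

## Interface

Orientations are given as a unit quaternion [w, x, y, z].
In Python, from rig import manip gives the robot as it stands.
- The arm moves only by the tool play_rows, never from a script. Its argument "steps" is a list of rows, each a list of 5 numbers: the closure, from 0 (fully open) to 1 (shut), then the shift along the tool's x, y, z as a fraction of full scale, then the turn about the tool's x as a fraction of full scale. In form: [[grip, tx, ty, tz, twist], ...]. A call has 1 to 20 rows; each row shifts and turns the commanded pose from where the row before left it, along the tool's axes as they then stand; what a row does not reach is not made up. Full scale, the value 1, is 0.03 m for a shift and 6 degrees for a turn. A row lasts 1/10 s, in which the tool goes at most 50 mm and 8.59 degrees, less where a joint would pass 70% of its speed; a pose out of reach is approached as far as the arm can. A call with a number of a shift or a turn outside -1 to 1 is refused whole. A call with a gripper value outside its range is refused whole. The fingers move at their own pace and stop on an object; "newtons" is the grip in N (left out, the last holds). Time passes only in rows, so rows that do not move let the fingers close. It gives the time, the measured TCP pose, the force and the opening at its end, in the units of the state.
- manip.get_state(): the state, without advancing time (a new reading comes with each control period).
- manip.get_image(name): name is "scene" or "top"; returns (picture, depth): 420x560x3 uint8, red, green, blue; 420x560 float32, m along the optical axis (not along the pixel's ray), 0 where there is no reading.
- manip.camera_model(name): a dict with "mtx" (3x3 intrinsics, pixels), "R" (3x3) and "t" (3): a world point X has camera coordinates R X + t. Camera axes: x right, y down, z forward; pixel columns grow to the right and rows downward; lengths in m; the calibration is good to about 2 mm. A picture is of the moment at which its call begins. camera_model takes no time and is no camera call.
- manip.sign_off(): hands the job in, once; it reports no verdict.
Trained networks look in the newest picture that a camera, given by its name, has taken for a name from the list of things; names that differ only in an ending like _2 or _b are one class to them, and where a whole thing is asked for, a point or a joint stands for the part that bears it (a point fixed in the world has none). Each returns a list of dicts, best first, with "conf" (0 to 1); they miss things now and then, are a little off and sometimes report something else, mostly with a low value. They report only what shows in the picture. A call takes as long as a camera call.
- manip.regions_of(camera, query): "mask" (420x560 bool, what is visible of it).
- manip.mark_of(camera, query): "location" ([x, y, z] in m, in the coordinates of the camera as it stood for that picture, good to about 4 mm: a listed point, or the origin of a listed thing).
The state is a dict: "clock": time; "qpos": joint angles; "qd": joint speeds; "effort": joint torques, N m; "position": TCP position; "ee_rot": TCP orientation; "contact_force": force on the tool from outside, world axes, zero at the start; "moment": the same for the moment, N m; "width": finger opening in m.
Only numpy, scipy, OpenCV 4.12 (cv2) and the standard library are available. Lean on these libraries where they do the work, as an engineer would, in place of code of your own. Each camera call takes 0.05 s, during which the arm holds its last target.

## Task

Set the spot lamp on the worktop to its large spot: push the wheel round by its upright handle until the largest aperture shows in the window, feeling lightly for the place where the wheel drops down onto its index by itself, and never force it once it catches. Then push the bolt in fully, over the rim of the dropped wheel, let go of everything, and leave the things standing around where they are.

Things in the scene. Friction and masses are not known exactly. Their poses are not given: they have to be found in the camera images.
- lamp: fixed white lamp housing lying on its back, top at 40 mm. Origin on the wheel's axis, on the worktop, z up. x axis: from the wheel's axis to the window (away from the robot, turned up to 0.35 rad); y axis: from the wheel's axis to the bolt. It spans x -90 to 90, y -90 to 125 mm. A grey mask plate, top at 64 mm, covers the wheel over x 20 to 89, y -42 to 42 mm
- window (a point): centre of the window (40 mm along the lamp's x, 56 mm along its y) in the mask, in its top face: 50 mm along the lamp's x axis from the wheel's axis, 64 mm up
- wheel: aluminium disc, 150 mm across, 6 mm thick, turning about the lamp's vertical axis. Its x axis points to the largest of five dark round apertures (20, 12, 9, 7, 5 mm, at 50 mm radius), the handle is opposite. It starts 0.6 to 1.3 rad counter-clockwise (seen from above) of the window's centre line and turns 1.4 rad at most either side of it
- big_aperture (a point): centre of the largest aperture (20 mm), in the wheel's upper face, 50 mm from the axis; 56 mm above the worktop raised, 48 mm dropped. The pin below it has 1.5 mm play each way in the index slot and falls in if it passes at 30 mm/s or less; once dropped, the wheel is blocked both ways
- handle_top (a point): top centre of the wheel's upright round handle: 14 mm across, 34 mm tall, 50 mm from the axis, opposite the largest aperture. Top 90 mm above the worktop raised, 82 mm dropped. About 2 N here turns the raised wheel; it stays where left. A pinched or hard-pushed handle is held up by friction: leave it free or ease off so that it can drop; never push over 12 N
- bolt_grip (a point): top centre of the bolt's black grip: 16 mm (lamp x) by 14 mm (lamp y), from 56 to 90 mm above the worktop, 112 mm from the wheel's axis along the lamp's y axis when out. The rail below it is 49 mm high and ends 123 mm from the axis; the guide before it is 61.5 mm high. Push it from outside or pinch it
- bolt (a joint): travel of the bolt in m: 0 out, 0.020 fully in; it slides along the lamp's -y direction, toward the wheel, with about 2.5 N of friction, and its tongue is stopped by the rim of a wheel that has not dropped
- cotton_buds: bystander: white tub of cotton buds, 77 mm across, 80 mm tall, origin at its underside
- strap_roll: bystander: dark rolled strap, 43 mm across, 38 mm tall, standing beside the lamp, origin at its underside
- polish: bystander: nail polish bottle, 26 x 26 x 76 mm, standing beside the lamp, origin at its underside
- pen: bystander: pen, 145 mm long, lying on the worktop
- wheel_hub (a point): centre of the wheel's upper face, 56 mm above the worktop raised, 48 mm dropped. Springs and weight (3 to 4 N) press the wheel down; it drops by itself by 8 mm where its index pin, 66 mm from the axis under the largest aperture, meets a slot. The slot lies up to 0.30 rad either side of the window's centre line, differs each time and is not measured: it must be felt

How it is judged:
By the outcome, as a careful person would: the job done as asked, in the order asked, and still so for the second after the job is handed in, with the robot touching nothing.
It also fails if it takes over 48 s, if anything falls off the work surface, if the arm or the gripper's body presses on something with over 40 N, if the wrist force passes 120 N, or if a joint passes its speed limit or range.

## Working session

There is one attempt and no reset: what is moved stays moved. The work goes in short steps, Python scripts to look and compute and a tool call to move; the robot and the scene stay as the last step left them, time stands still between calls to the robot, and variables do not carry over. Pictures are saved under pics/ and viewed, and the job is handed in when it is done.

Besides the shell and the picture viewer there is one more tool, called as a command line: name --pt "numbers of a row" for each row, then --argument value for the rest. play_rows: Moves the arm, as the interface text tells. Its arguments: {"type":"object","properties":{"steps":{"type":"array","items":{"type":"array","items":{"type":"number"}}},"newtons":{"type":"number"}},"required":["steps"]}

```bash
mkdir -p pics; cat > h.py <<'E'
from rig import manip
import numpy as np, cv2
def w(cam,p):
    m=manip.camera_model(cam); return np.array(m["R"]).T@(np.array(p)-np.array(m["t"]))
def px(cam,X):
    m=manip.camera_model(cam); c=np.array(m["R"])@np.array(X)+np.array(m["t"]); q=np.array(m["mtx"])@c; return q[:2]/q[2]
def snap(cam,fn):
    im,d=manip.get_image(cam); cv2.imwrite("pics/"+fn,im[:,:,::-1]); return im,d
E
python3 - <<'E'
from h import *
snap("top","t0.png"); snap("scene","s0.png")
for cam in ["top","scene"]:
  for n in ["lamp","window","wheel_hub","big_aperture","handle_top","bolt_grip","cotton_buds","strap_roll","polish","pen"]:
    r=manip.mark_of(cam,n)
    print(cam,n,[(round(x["conf"],2),w(cam,x["location"]).round(4).tolist()) for x in r[:2]])
s=manip.get_state();print(s)
E
```

```text
top lamp [(0.66, [0.5766, -0.0434, 0.0041]), (0.3, [0.5795, 0.0058, 0.0578])]
top window [(0.79, [0.6241, -0.0248, 0.062])]
top wheel_hub [(0.69, [0.5769, -0.0381, 0.0556])]
top big_aperture [(0.71, [0.5796, 0.0094, 0.0601])]
top handle_top [(0.96, [0.5777, -0.0924, 0.0891])]
top bolt_grip [(0.53, [0.5452, 0.0639, 0.0905]), (0.39, [0.5767, -0.0391, 0.0567])]
top cotton_buds [(0.6, [0.7274, 0.1787, -0.0007])]
top strap_roll [(0.75, [0.6754, -0.1691, 0.0036])]
top polish [(0.58, [0.5672, -0.196, 0.0007])]
top pen [(0.55, [0.408, 0.2339, -0.0013])]
scene lamp [(0.76, [0.5771, -0.044, 0.0018]), (0.48, [0.541, 0.0627, 0.0886])]
scene window [(0.58, [0.6237, -0.0227, 0.0672])]
scene wheel_hub [(0.58, [0.5785, -0.043, 0.0493]), (0.44, [0.5811, 0.0047, 0.0545])]
scene big_aperture [(0.55, [0.5805, 0.0044, 0.0546]), (0.25, [0.4101, 0.237, 0.0018])]
scene handle_top [(0.87, [0.5782, -0.0918, 0.0854])]
scene bolt_grip [(0.56, [0.5395, 0.0639, 0.0897])]
scene cotton_buds [(0.76, [0.7269, 0.181, 0.0037])]
scene strap_roll [(0.61, [0.6725, -0.1607, 0.0031])]
scene polish [(0.57, [0.5678, -0.1937, -0.0022]), (0.39, [0.5797, -0.0455, 0.0031])]
scene pen [(0.92, [0.4127, 0.2355, 0.0042])]
{'clock': 1.1, 'qpos': array([-1.38398977e+00,  2.75851078e-01,  1.50490491e+00,  2.59634213e-05,
        1.36073008e+00, -1.20987064e-01]), 'qd': array([-1.21912940e-03, -8.83269628e-04,  9.25423423e-05, -9.44141388e-04,
        9.96132919e-04,  1.15765749e-03]), 'effort': array([ 2.11477840e-03, -4.16670549e+01, -2.46098632e+01, -4.62483131e-04,
        2.51076362e-04, -2.22355050e-05]), 'position': array([ 0.17421067, -0.54798258,  0.30395398]), 'ee_rot': array([ 0.1084279 ,  0.69876016,  0.10835317, -0.69873974]), 'contact_force': array([0.39311416, 0.0231088 , 1.05184131]), 'moment': array([-0.01848736,  0.03916726, -0.00307827]), 'width': 0.08526498978171843}
```

View pics/t0.png

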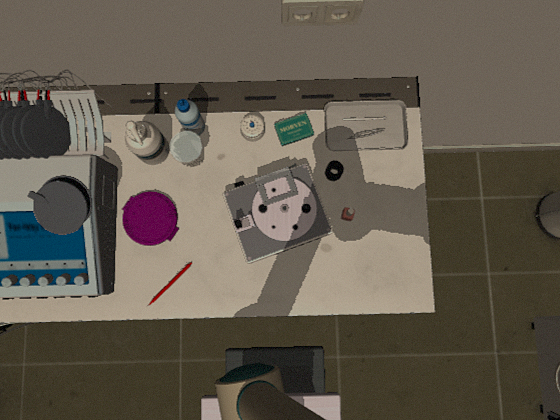

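View pics/s0.png

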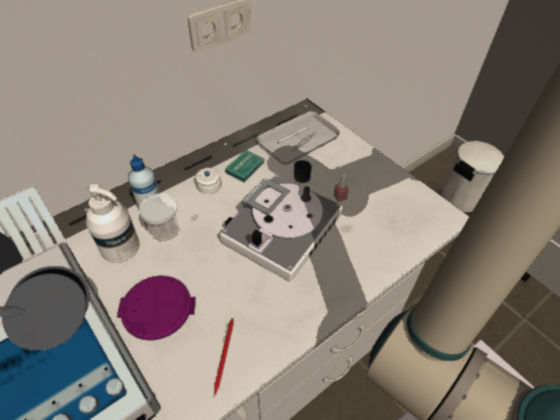

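```bash
python3 - <<'E'
from h import *
from scipy.spatial.transform import Rotation as R
s=manip.get_state();q=s["ee_rot"]
print(R.from_quat([q[1],q[2],q[3],q[0]]).as_matrix().round(3))
for n in ["hub","win","h","bolt"]:pass
for X in [[.577,-.040,.056],[.624,-.024,.064],[.578,-.092,.09],[.542,.064,.09]]: print(px("top",X))
E
```

```text
[[ 0.     0.303 -0.953]
 [-0.    -0.953 -0.303]
 [-1.     0.    -0.   ]]
[282.97444298 208.35596739]
[275.53318093 187.89237203]
[306.2339661  204.97898597]
[236.76383385 222.67398683]
```

The top view shows the lamp at about (283,208), the handle at (306,205) and the bolt at (240,222). Together these give hub ≈ (0.578, -0.042), θ ≈ 0.325 and wheel φ ≈ 1.22. I'll travel high over the scene first with the jaws part closed, to form a cage round the handle.

play_rows --pt "0.6 0 -0.57 -0.96 0" --pt "0.6 0 -0.57 -0.96 0" --pt "0.6 0 -0.57 -0.96 0" --pt "0.6 0 -0.57 -0.96 0" --pt "0.6 0 -0.57 -0.96 0" --pt "0.6 0 -0.57 -0.96 0" --pt "0.6 0 -0.57 -0.96 0" --pt "0.6 0 -0.57 -0.96 0" --pt "0.6 0 -0.57 -0.96 0" --pt "0.6 0 -0.57 -0.96 0" --pt "0.6 0 -0.57 -0.96 0" --pt "0.6 0 -0.57 -0.96 0" --pt "0.6 0 -0.57 -0.96 0" --pt "0.6 0 -0.57 -0.96 0" --pt "0.6 0 -0.57 -0.96 0" --pt "0.6 0 -0.57 -0.96 0" --pt "0.6 0 -0.57 -0.96 0" --pt "0.6 0 -0.57 -0.96 0" --newtons 20

```text
clock: 2.9
position: [0.5758, -0.0964, 0.304]
ee_rot: [0.109, 0.699, 0.108, -0.699]
contact_force: [0.8, 0.3, -0.1]
width: 0.0341
```

play_rows --pt "0.6 0 0 0 -1" --pt "0.6 0 0 0 -1" --pt "0.6 0 0 0 -1" --pt "0.6 0 0 0 -1" --pt "0.6 0 0 0 -1" --pt "0.6 0 0 0 -1" --pt "0.6 0 0 0 -1" --pt "0.6 0 0 0 -1" --pt "0.6 0 0 0 -1" --pt "0.6 0 0 0 -1" --pt "0.6 0 0 0 -1" --pt "0.6 0 0 0 -0.9" --pt "0.6 0 0 0 0" --pt "0.6 0 0 0 0"

```text
clock: 4.3
position: [0.575, -0.0976, 0.3039]
ee_rot: [-0.495, -0.505, -0.495, 0.505]
contact_force: [0.2, 0.0, -0.5]
width: 0.0341
```

```bash
cat >> h.py <<'E'
from scipy.spatial.transform import Rotation as Rot
H=np.array([.5777,-.0423]);TH=.325
def st():
    s=manip.get_state();q=s["ee_rot"];M=Rot.from_quat([q[1],q[2],q[3],q[0]]).as_matrix()
    print(round(s["clock"],2),"pos",s["position"].round(4),"F",s["contact_force"].round(2),"w",round(s["width"],4),"j",s["qpos"].round(2))
    print("toolF",(M.T@s["contact_force"]).round(2),"yang",round(np.arctan2(M[1,1],M[0,1]),3),"vert",M[2].round(3))
    return s,M
def goto(x,y,z):
    s,M=st(); d=M.T@(np.array([x,y,z])-s["position"]); print("shift mm",(d*1e3).round(1),"frac",(d/.03).round(2))
E
python3 - <<'E'
from h import *
goto(.578,-.092,.140)
snap("top","t1.png");snap("scene","s1.png")
E
```

```text
4.3 pos [ 0.575  -0.0976  0.3039] F [ 0.19  0.   -0.46] w 0.0341 j [-0.29  0.29  1.49 -0.    1.37 -0.27]
toolF [ 0.46  0.19 -0.01] yang -0.019 vert [-1. -0.  0.]
shift mm [163.9   2.9  -5.7] frac [ 5.46  0.1  -0.19]
```

View pics/s1.png

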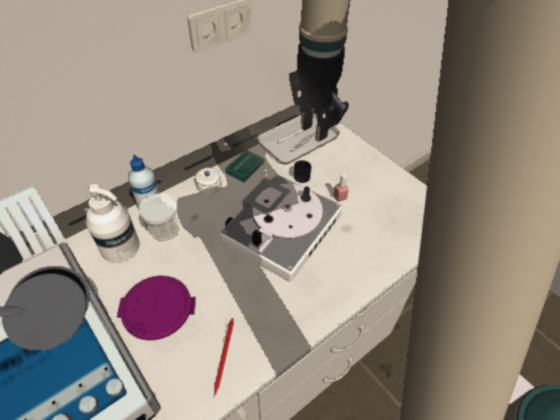

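play_rows --pt "0.6 0 0.1 -0.19 0" --pt "0.6 0.9 0 0 0" --pt "0.6 0.9 0 0 0" --pt "0.6 0.9 0 0 0" --pt "0.6 0.9 0 0 0" --pt "0.6 0.5 0 0 0" --pt "0.6 0.2 0 0 0" --pt "0.6 0.2 0 0 0" --pt "0.6 0 0 0 0"

```text
clock: 5.3
position: [0.5783, -0.0919, 0.1688]
ee_rot: [0.496, 0.504, 0.496, -0.504]
contact_force: [-1.0, 0.1, 0.3]
width: 0.0343
```

```bash
python3 - <<'E'
from h import *
goto(.578,-.092,.140)
snap("top","t2.png");im,d=snap("scene","s2.png")
cv2.imwrite("pics/s2c.png",cv2.resize(im[130:290,200:380,::-1],None,fx=4,fy=3.7,interpolation=cv2.INTER_CUBIC))
E
```

```text
5.3 pos [ 0.5783 -0.0919  0.1688] F [-1.    0.12  0.25] w 0.0343 j [-0.28  0.4   1.68 -0.    1.06 -0.26]
toolF [-0.25 -1.   -0.1 ] yang -0.017 vert [-1.  0.  0.]
shift mm [28.8 -0.3  0.2] frac [ 0.96 -0.01  0.01]
```

View pics/s2c.png

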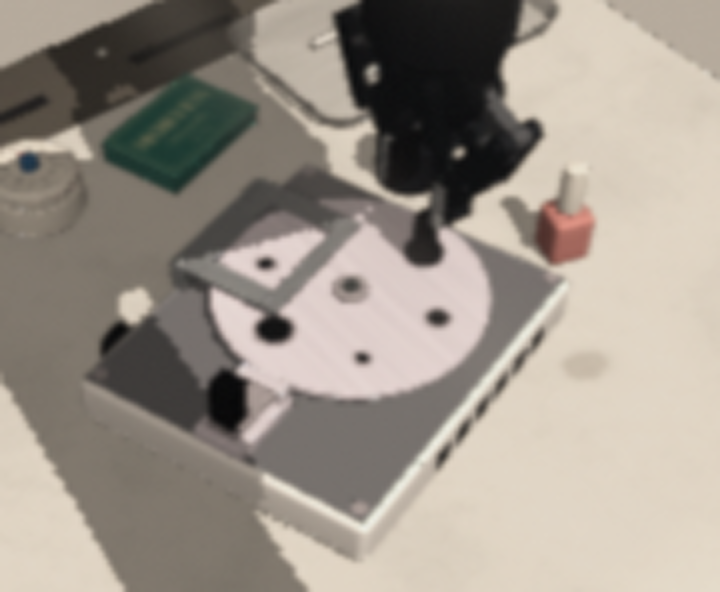

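The crop shows the fingers just above the handle (crop 425,240), which is centred between them. I'll lower over it.

play_rows --pt "0.6 0.25 0 0 0" --pt "0.6 0.25 0 0 0" --pt "0.6 0.25 0 0 0" --pt "0.6 0.2 0 0 0" --pt "0.6 0 0 0 0"

```text
clock: 5.9
position: [0.5774, -0.0918, 0.1391]
ee_rot: [-0.495, -0.504, -0.496, 0.505]
contact_force: [-0.4, 0.5, -0.4]
width: 0.0346
```

```bash
python3 - <<'E'
from h import *
goto(.578,-.092,.140)
im,d=snap("scene","s3.png")
cv2.imwrite("pics/s3c.png",cv2.resize(im[130:290,200:380,::-1],None,fx=4,fy=3.7,interpolation=cv2.INTER_CUBIC))
E
```

```text
5.9 pos [ 0.5774 -0.0918  0.1391] F [-0.44  0.54 -0.42] w 0.0346 j [-0.28  0.43  1.72 -0.    1.   -0.26]
toolF [ 0.42 -0.45 -0.53] yang -0.017 vert [-1.    -0.002 -0.001]
shift mm [-0.9  0.6  0.2] frac [-0.03  0.02  0.01]
```

View pics/s3c.png

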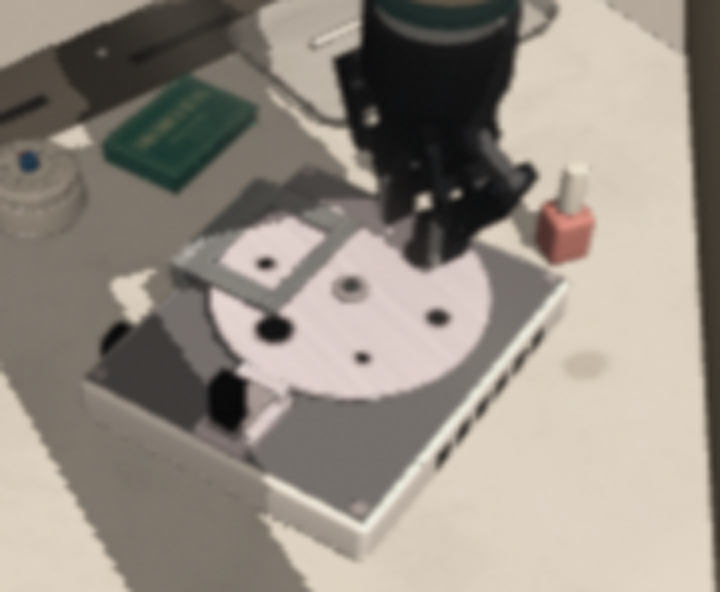

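play_rows --pt "0.6 0 -0.07 0 0" --pt "0.6 0 -0.07 0 0" --pt "0.6 0 -0.07 0 0" --pt "0.6 0 -0.07 0 0" --pt "0.6 0 -0.06 0 0" --pt "0.6 0 0 0 0"

```text
clock: 6.55
position: [0.5675, -0.0918, 0.1405]
ee_rot: [-0.496, -0.504, -0.496, 0.504]
contact_force: [-0.0, 0.1, -0.7]
width: 0.0343
```

play_rows --pt "0.6 0 -0.1 -0.023 0.573" --pt "0.6 0 -0.1 -0.023 0.573" --pt "0.6 0 -0.1 -0.023 0.573" --pt "0.6 0 -0.1 -0.023 0.573"

```text
clock: 6.95
position: [0.5578, -0.0881, 0.1409]
ee_rot: [0.432, 0.561, 0.43, -0.56]
contact_force: [2.6, 0.1, -0.7]
width: 0.0343
```

```bash
cat >> h.py <<'E'
def pol():
    s,M=st(); c=s["position"][:2]-H
    y=M[:2,1]; z=M[:2,2]; g=s["width"]/2-.007
    h=c+y*g   # handle if touching trailing pad
    wx=-h; print("c r,t mm",(c@z*1e3).round(1),(-(c@y)*1e3).round(1),"handle r",round(np.hypot(*h)*1e3,1),"phi if contact",round((np.arctan2(wx[1],wx[0])-TH),3))
E
python3 - <<'E'
from h import *
pol()
E
```

```text
6.95 pos [ 0.5578 -0.0881  0.1409] F [ 2.61  0.07 -0.7 ] w 0.0343 j [-0.28  0.4   1.77  0.    0.98 -0.02]
toolF [ 0.71  2.51 -0.74] yang -0.259 vert [-1.     0.004 -0.   ]
c r,t mm 49.4 7.5 handle r 49.4 phi if contact 1.04
```

play_rows --pt "0.6 0 -0.1 -0.02 0.573" --pt "0.6 0 -0.1 -0.02 0.573" --pt "0.6 0 -0.1 -0.02 0.573" --pt "0.6 0 -0.1 -0.02 0.573" --pt "0.6 0 -0.1 -0.02 0.573" --pt "0.6 0 -0.1 -0.02 0.573" --pt "0.6 0 -0.1 -0.02 0.573"

```text
clock: 7.65
position: [0.5407, -0.0763, 0.1411]
ee_rot: [0.306, 0.639, 0.303, -0.637]
contact_force: [1.8, -3.0, -0.9]
width: 0.0343
```

```bash
python3 - <<'E'
from h import *
pol()
E
```

```text
7.65 pos [ 0.5407 -0.0763  0.1411] F [ 1.83 -3.01 -0.95] w 0.0343 j [-0.27  0.37  1.81 -0.    0.96  0.41]
toolF [0.96 3.31 1.19] yang -0.679 vert [-1.     0.005 -0.   ]
c r,t mm 49.7 7.4 handle r 49.8 phi if contact 0.623
```

play_rows --pt "0.6 0 -0.05 -0.01 0.286" --pt "0.6 0 -0.05 -0.01 0.286" --pt "0.6 0 -0.05 -0.01 0.286" --pt "0.6 0 -0.05 -0.01 0.286"

```text
clock: 8.05
position: [0.5366, -0.0716, 0.1409]
ee_rot: [0.268, 0.655, 0.265, -0.654]
contact_force: [0.1, -2.5, 1.4]
width: 0.0341
```

play_rows --pt "0.6 0 -0.033 -0.007 0.19" --pt "0.6 0 -0.033 -0.007 0.19" --pt "0.6 0 -0.033 -0.007 0.19"

```text
clock: 8.35
position: [0.5342, -0.0682, 0.1406]
ee_rot: [0.247, 0.663, 0.246, -0.662]
contact_force: [0.3, -4.6, 1.2]
width: 0.0341
```

```bash
python3 - <<'E'
from h import *
pol()
E
```

```text
8.35 pos [ 0.5342 -0.0682  0.1406] F [ 0.32 -4.63  1.24] w 0.0341 j [-0.26  0.37  1.82 -0.    0.95  0.6 ]
toolF [-1.23  3.71  2.78] yang -0.857 vert [-1.     0.001  0.   ]
c r,t mm 49.9 8.9 handle r 49.9 phi if contact 0.412
```

play_rows --pt "0.6 0 -0.033 -0.007 0.19" --pt "0.6 0 -0.033 -0.007 0.19"

```text
clock: 8.55
position: [0.5329, -0.066, 0.1404]
ee_rot: [0.234, 0.667, 0.233, -0.667]
contact_force: [-0.8, -4.4, 1.0]
width: 0.0342
```

```bash
python3 - <<'E'
from h import *
pol()
im,d=snap("scene","s4.png")
cv2.imwrite("pics/s4c.png",cv2.resize(im[130:290,200:380,::-1],None,fx=4,fy=3.7,interpolation=cv2.INTER_CUBIC))
pol()
E
```

```text
8.55 pos [ 0.5329 -0.066   0.1404] F [-0.83 -4.36  0.95] w 0.0342 j [-0.25  0.36  1.82 -0.    0.95  0.65]
toolF [-0.95  2.89  3.36] yang -0.898 vert [-1.  0.  0.]
c r,t mm 49.8 9.4 handle r 49.8 phi if contact 0.361
8.6 pos [ 0.5327 -0.0658  0.1404] F [ 0.24 -3.09  0.96] w 0.0343 j [-0.25  0.36  1.82 -0.    0.95  0.65]
toolF [-0.96  2.57  1.74] yang -0.898 vert [-1. -0.  0.]
c r,t mm 49.8 9.7 handle r 49.8 phi if contact 0.357
```

View pics/s4c.png

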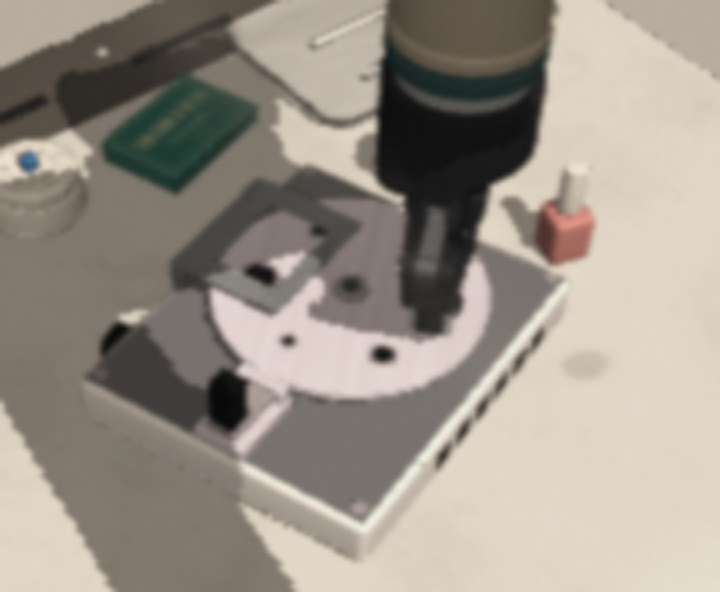

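The large aperture is now entering the window (crop 260,272) and the wheel is still raised. I'll keep feeling in small steps.

play_rows --pt "0.6 0 -0.033 -0.007 0.19" --pt "0.6 0 -0.033 -0.007 0.19"

```text
clock: 8.8
position: [0.5319, -0.064, 0.1403]
ee_rot: [-0.22, -0.672, -0.22, 0.672]
contact_force: [0.4, -3.6, 1.1]
width: 0.034
```

```bash
python3 - <<'E'
from h import *
pol()
E
```

```text
8.8 pos [ 0.5319 -0.064   0.1403] F [ 0.37 -3.58  1.13] w 0.034 j [-0.25  0.36  1.83 -0.    0.95  0.69]
toolF [-1.13  3.1   1.82] yang -0.937 vert [-1. -0.  0.]
c r,t mm 49.8 9.6 handle r 49.8 phi if contact 0.317
```

play_rows --pt "0.6 0 -0.033 -0.007 0.19" --pt "0.6 0 -0.033 -0.007 0.19"

```text
clock: 9.0
position: [0.5307, -0.0614, 0.1401]
ee_rot: [-0.206, -0.676, -0.207, 0.676]
contact_force: [-0.0, -0.5, 0.1]
width: 0.0345
```

play_rows --pt "0.6 0 -0.033 -0.007 0.19"

```text
clock: 9.1
position: [0.5305, -0.0606, 0.1402]
ee_rot: [-0.199, -0.678, -0.2, 0.678]
contact_force: [-0.0, -1.5, 0.9]
width: 0.0341
```

```bash
python3 - <<'E'
from h import *
pol()
E
```

```text
9.1 pos [ 0.5305 -0.0606  0.1402] F [-0.02 -1.51  0.9 ] w 0.0341 j [-0.24  0.36  1.83  0.    0.95  0.75]
toolF [-0.9   1.26  0.83] yang -0.998 vert [-1.    -0.001 -0.   ]
c r,t mm 49.6 10.2 handle r 49.6 phi if contact 0.245
```

```bash
cat >> h.py <<'E'
def wz(cam):
    im,d=manip.get_image(cam); m=manip.camera_model(cam); K=np.array(m["mtx"])
    vv,uu=np.mgrid[:420,:560]; P=np.stack([uu,vv,np.ones_like(uu)],-1)@np.linalg.inv(K).T*d[...,None]
    W=(P-np.array(m["t"]))@np.array(m["R"])
    q=W[...,:2]-H; x=q[...,0]*np.cos(TH)+q[...,1]*np.sin(TH); y=-q[...,0]*np.sin(TH)+q[...,1]*np.cos(TH)
    r=np.hypot(x,y); z=W[...,2]
    s=(r<.068)&(r>.015)&(x<.012)&(d>0)&(z>.03)&(z<.07); print(cam,"wheel z",np.median(z[s]).round(4),s.sum(), np.percentile(z[s],[10,90]).round(4))
    b=(abs(x)<.085)&(abs(y)<.085)&(r>.08)&(d>0)&(z>.02)&(z<.05); print("  housing z",np.median(z[b]).round(4),b.sum())
    return im,d,W
E
python3 - <<'E'
from h import *
wz("top"); im,d,W=wz("scene")
cv2.imwrite("pics/s5c.png",cv2.resize(im[130:290,200:380,::-1],None,fx=4,fy=3.7,interpolation=cv2.INTER_CUBIC))
pol()
E
```

```text
top wheel z 0.0478 124 [0.0448 0.0503]
  housing z 0.0404 810
scene wheel z 0.0476 934 [0.046  0.0493]
  housing z 0.0405 1232
9.2 pos [ 0.5305 -0.0607  0.1402] F [-0.81 -0.33 -0.29] w 0.0339 j [-0.24  0.36  1.83  0.    0.95  0.75]
toolF [ 0.29 -0.16  0.86] yang -0.996 vert [-1.    -0.001  0.   ]
c r,t mm 49.6 10.2 handle r 49.6 phi if contact 0.243
```

View pics/s5c.png

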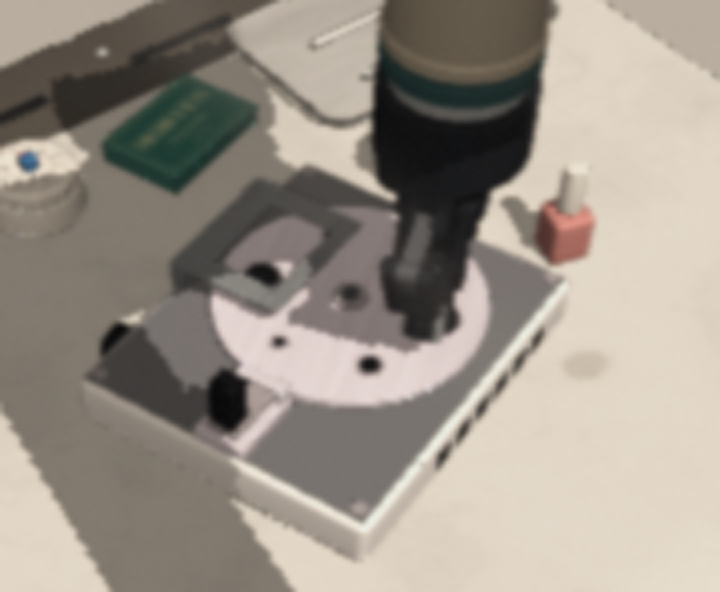

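The wheel measures 47.7 mm with the housing at 40.4 mm, so it has dropped onto its index, and there is almost no contact force. I'll centre the cage round the handle and lift away.

play_rows --pt "0.6 0 0.1 0 0" --pt "0.6 0 0.1 0 0" --pt "0.6 0 0.1 0 0" --pt "0.6 -0.4 0 0 0" --pt "0.6 -0.8 0 0 0" --pt "0.6 -0.9 0 0 0" --pt "0.6 -0.9 0 0 0" --pt "1 -0.5 0 0 0" --pt "1 0 0 0 0" --pt "1 0 0 0 0"

```text
clock: 10.2
position: [0.5355, -0.0688, 0.2457]
ee_rot: [0.201, 0.678, 0.2, -0.678]
contact_force: [0.3, 0.8, 0.4]
width: -0.0001
```

```bash
python3 - <<'E'
from h import *
wz("top"); im,d,W=wz("scene")
snap("top","t6.png")
for cam in ["top","scene"]:
  for n in ["wheel_hub","big_aperture","handle_top","bolt_grip","window","lamp"]:
    r=manip.mark_of(cam,n)
    print(cam,n,[(round(x["conf"],2),w(cam,x["location"]).round(4).tolist()) for x in r[:2]])
z=W[...,2]; s=(z>.08)&(z<.094)&(np.hypot(W[...,0]-.5424,W[...,1]-.064)<.03)
print("bolt top pts",s.sum(),W[s].mean(0),W[s].min(0),W[s].max(0))
pol()
cv2.imwrite("pics/s6c.png",cv2.resize(im[130:290,200:380,::-1],None,fx=4,fy=3.7,interpolation=cv2.INTER_CUBIC))
E
```

```text
top wheel z 0.0474 382 [0.0448 0.0498]
  housing z 0.0404 907
scene wheel z 0.0476 1339 [0.0459 0.0496]
  housing z 0.0406 1271
top wheel_hub [(0.97, [0.5807, -0.0421, 0.0513])]
top big_aperture [(0.53, [0.578, -0.041, 0.0048])]
top handle_top [(0.84, [0.535, -0.0705, 0.0791]), (0.38, [0.5812, -0.041, 0.0523])]
top bolt_grip [(0.51, [0.5427, 0.0624, 0.0895])]
top window []
top lamp [(0.91, [0.5773, -0.043, 0.0039])]
scene wheel_hub [(0.69, [0.5789, -0.0428, 0.0454])]
scene big_aperture [(0.55, [0.6222, -0.0158, 0.0442])]
scene handle_top []
scene bolt_grip [(0.65, [0.5431, 0.067, 0.0878])]
scene window [(0.73, [0.6236, -0.0247, 0.063]), (0.24, [0.4111, 0.2384, 0.0032])]
scene lamp [(0.64, [0.5801, -0.044, -0.0004])]
bolt top pts 71 [0.53958182 0.06497825 0.08738421] [0.53239324 0.05541186 0.08004482] [0.5480107  0.07217589 0.09253021]
10.95 pos [ 0.5357 -0.0689  0.2454] F [ 0.14 -0.17  0.05] w 0.0 j [-0.26  0.26  1.67 -0.    1.2   0.74]
toolF [-0.05  0.22 -0.02] yang -0.996 vert [-1.  0.  0.]
c r,t mm 49.7 0.5 handle r 50.3 phi if contact 0.1
```

View pics/s6c.png

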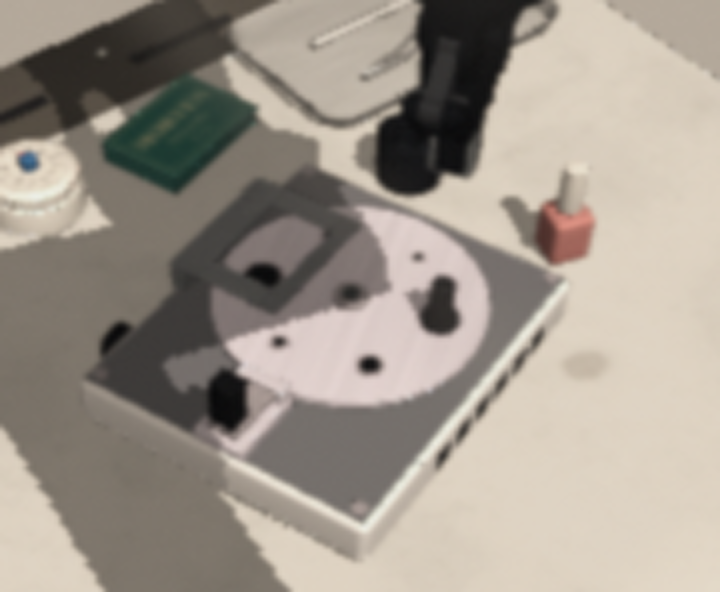

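The wheel is seated: the big aperture shows in the window at crop (262,275). Next is the bolt. I'll go outside it with closed fingers.

play_rows --pt "1 0 0 0 0.8" --pt "1 0 0 0 0.8" --pt "1 0 0 0 0.79" --pt "1 0 -0.8 -0.23 0" --pt "1 0 -0.8 -0.23 0" --pt "1 0 -0.8 -0.23 0" --pt "1 0 -0.8 -0.23 0" --pt "1 0 -0.8 -0.23 0" --pt "1 0 -0.8 -0.23 0" --pt "1 0 -0.78 -0.23 0" --pt "1 0 0 0 0" --pt "1 0 0 0 0"

```text
clock: 12.15
position: [0.528, 0.1052, 0.2454]
ee_rot: [-0.115, -0.698, -0.115, 0.698]
contact_force: [0.3, -0.1, -0.2]
width: 0.0
```

```bash
python3 - <<'E'
from h import *
goto(.5282,.1046,.140)
E
```

```text
12.15 pos [0.528  0.1052 0.2454] F [ 0.31 -0.06 -0.15] w 0.0 j [ 0.07  0.26  1.68 -0.    1.2   1.31]
toolF [ 0.15  0.15 -0.28] yang -1.244 vert [-1.     0.001  0.   ]
shift mm [105.4   0.6  -0. ] frac [ 3.51  0.02 -0.  ]
```

play_rows --pt "1 0.9 0 0 0" --pt "1 0.9 0 0 0" --pt "1 0.7 0 0 0" --pt "1 0.5 0 0 0" --pt "1 0.5 0 0 0" --pt "1 0 0 0 0"

```text
clock: 12.75
position: [0.5269, 0.1038, 0.1385]
ee_rot: [-0.114, -0.696, -0.114, 0.7]
contact_force: [-1.0, -1.0, -0.7]
width: -0.0002
```

```bash
python3 - <<'E'
from h import *
goto(.5282,.1046,.140)
im,d=snap("scene","s7.png")
cv2.imwrite("pics/s7c.png",cv2.resize(im[130:290,180:360,::-1],None,fx=4,fy=3.7,interpolation=cv2.INTER_CUBIC))
E
```

```text
12.75 pos [0.5269 0.1038 0.1385] F [-0.97 -1.02 -0.7 ] w -0.0002 j [ 0.07  0.37  1.82 -0.    0.95  1.31]
toolF [0.71 0.66 1.24] yang -1.247 vert [-1.    -0.001  0.005]
shift mm [-1.5 -0.3 -1.5] frac [-0.05 -0.01 -0.05]
```

View pics/s7c.png

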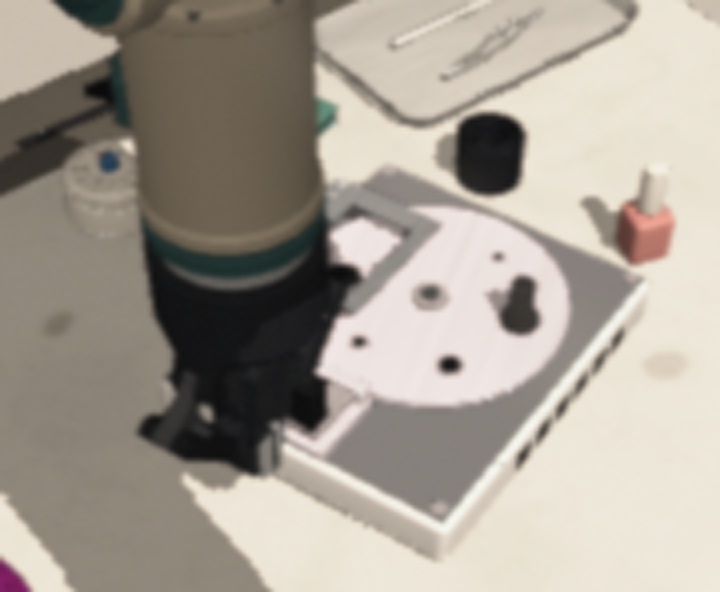

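The closed fingers stand just outside the bolt grip (crop 310,405). I'll advance toward it until contact.

play_rows --pt "1 -0.03 0.1 0 0" --pt "1 0 0.1 0 0" --pt "1 0 0.1 0 0" --pt "1 0 0.1 0 0" --pt "1 0 0.1 0 0" --pt "1 0 0.1 0 0"

```text
clock: 13.4
position: [0.5339, 0.0878, 0.1414]
ee_rot: [0.114, 0.698, 0.114, -0.698]
contact_force: [0.4, 0.6, -0.8]
width: -0.0
```

play_rows --pt "1 0 0.08 0 0" --pt "1 0 0.08 0 0"

```text
clock: 13.6
position: [0.5354, 0.0834, 0.1413]
ee_rot: [-0.114, -0.698, -0.114, 0.698]
contact_force: [-0.0, 2.1, 1.0]
width: -0.0
```

play_rows --pt "1 0 0.08 0 0" --pt "1 0 0.08 0 0"

```text
clock: 13.8
position: [0.5367, 0.0793, 0.1412]
ee_rot: [-0.114, -0.698, -0.115, 0.698]
contact_force: [-0.1, 2.6, 0.3]
width: 0.0004
```

```bash
cat >> h.py <<'E'
def lam():
    s,M=st(); q=s["position"][:2]-H; print("lamp xy mm",(1e3*(q[0]*np.cos(TH)+q[1]*np.sin(TH))).round(1),(1e3*(-q[0]*np.sin(TH)+q[1]*np.cos(TH))).round(1))
E
python3 - <<'E'
from h import *
lam()
E
```

```text
13.8 pos [0.5367 0.0793 0.1412] F [-0.05  2.6   0.28] w 0.0004 j [0.02 0.37 1.81 0.   0.96 1.26]
toolF [-0.28 -2.48 -0.78] yang -1.246 vert [-1.    -0.001  0.   ]
lamp xy mm 0.0 128.4
```

play_rows --pt "1 0 0.08 0 0" --pt "1 0 0.08 0 0" --pt "1 0 0.08 0 0" --pt "1 0 0.08 0 0"

```text
clock: 14.2
position: [0.5399, 0.0698, 0.1412]
ee_rot: [-0.114, -0.698, -0.114, 0.698]
contact_force: [-1.5, 2.5, 0.3]
width: 0.0003
```

play_rows --pt "1 0 0.06 0 0" --pt "1 0 0.04 0 0"

```text
clock: 14.4
position: [0.5409, 0.0669, 0.1413]
ee_rot: [-0.114, -0.698, -0.114, 0.698]
contact_force: [-1.6, 2.6, 0.9]
width: -0.0
```

```bash
python3 - <<'E'
from h import *
lam()
E
```

```text
14.4 pos [0.5409 0.0669 0.1413] F [-1.59  2.59  0.9 ] w -0.0 j [-0.    0.37  1.81 -0.    0.96  1.24]
toolF [-0.9  -2.96  0.68] yang -1.246 vert [-1.  0.  0.]
lamp xy mm -0.0 115.2
```

play_rows --pt "1 0 0.04 0 0"

```text
clock: 14.5
position: [0.5412, 0.0658, 0.1412]
ee_rot: [-0.114, -0.698, -0.114, 0.698]
contact_force: [-0.2, 2.7, 0.4]
width: 0.0
```

play_rows --pt "1 0 0.03 0 0"

```text
clock: 14.6
position: [0.5415, 0.065, 0.1413]
ee_rot: [-0.114, -0.698, -0.114, 0.698]
contact_force: [-0.5, 2.4, 0.4]
width: -0.0
```

```bash
python3 - <<'E'
from h import *
lam()
E
```

```text
14.6 pos [0.5415 0.065  0.1413] F [-0.46  2.44  0.38] w -0.0 j [-0.01  0.37  1.8  -0.    0.96  1.24]
toolF [-0.38 -2.46 -0.34] yang -1.246 vert [-1.  0.  0.]
lamp xy mm -0.0 113.2
```

play_rows --pt "1 0 0.03 0 0"

```text
clock: 14.7
position: [0.5417, 0.0643, 0.1412]
ee_rot: [-0.114, -0.698, -0.114, 0.698]
contact_force: [-0.7, 4.6, 0.4]
width: -0.0001
```

play_rows --pt "1 0 0.03 0 0"

```text
clock: 14.8
position: [0.5418, 0.0642, 0.1413]
ee_rot: [-0.113, -0.698, -0.115, 0.698]
contact_force: [-1.9, 7.3, 0.9]
width: -0.0001
```

```bash
python3 - <<'E'
from h import *
lam()
E
```

```text
14.8 pos [0.5418 0.0642 0.1413] F [-1.87  7.34  0.87] w -0.0001 j [-0.01  0.37  1.8   0.    0.96  1.23]
toolF [-0.85 -7.56 -0.57] yang -1.247 vert [-1.    -0.002  0.   ]
lamp xy mm -0.0 112.4
```

The force rises while the tool stops moving, which is the end stop after about 20 mm. I'll add one small nudge, then back off and lift.

play_rows --pt "1 0 0.015 0 0"

```text
clock: 14.9
position: [0.5418, 0.0641, 0.1413]
ee_rot: [-0.113, -0.698, -0.115, 0.698]
contact_force: [-1.7, 7.8, 2.1]
width: 0.0001
```

play_rows --pt "1 0 -0.2 0 0" --pt "1 0 -0.5 0 0" --pt "1 0 -0.6 0 0" --pt "1 -0.5 -0.3 0 0" --pt "1 -0.9 0 0 0" --pt "1 -0.9 0 0 0" --pt "1 -0.9 0 0 0" --pt "1 -0.9 -0.8 0 0" --pt "1 0 -0.8 0 0" --pt "1 0 -0.8 0 0" --pt "1 0 -0.8 0 0" --pt "1 0 0 0 0"

```text
clock: 16.1
position: [0.495, 0.2018, 0.2643]
ee_rot: [0.115, 0.698, 0.116, -0.698]
contact_force: [0.6, 0.2, -0.1]
width: 0.0003
```

```bash
python3 - <<'E'
from h import *
st()
wz("top"); im,d,W=wz("scene")
x=(W[...,0]-H[0]);y=W[...,1]-H[1];ly=-x*np.sin(TH)+y*np.cos(TH);lx=x*np.cos(TH)+y*np.sin(TH);z=W[...,2]
s=(abs(lx)<.02)&(ly>.07)&(ly<.13)&(z>.083)&(z<.097)
print("bolt top lamp y",np.percentile(ly[s],[5,50,95]),s.sum())
for cam in ["top","scene"]:
  for n in ["bolt_grip","handle_top","big_aperture","cotton_buds","strap_roll","polish","pen"]:
    r=manip.mark_of(cam,n)
    print(cam,n,[(round(q["conf"],2),w(cam,q["location"]).round(4).tolist()) for q in r[:1]])
print(H+.092*np.array([-np.sin(TH),np.cos(TH)]))
cv2.imwrite("pics/s8c.png",cv2.resize(im[130:290,190:370,::-1],None,fx=4,fy=3.7,interpolation=cv2.INTER_CUBIC))
E
```

```text
16.1 pos [0.495  0.2018 0.2643] F [ 0.57  0.21 -0.06] w 0.0003 j [0.26 0.24 1.66 0.   1.24 1.5 ]
toolF [ 0.06 -0.02 -0.61] yang -1.243 vert [-1. -0. -0.]
top wheel z 0.0475 1467 [0.0447 0.0504]
  housing z 0.0404 1406
scene wheel z 0.0476 1326 [0.046  0.0499]
  housing z 0.0406 1294
bolt top lamp y [0.08681939 0.09377455 0.09917121] 60
top bolt_grip []
top handle_top [(0.93, [0.5376, -0.0699, 0.0795])]
top big_aperture [(0.59, [0.6232, -0.0149, 0.0503])]
top cotton_buds [(0.73, [0.7275, 0.1792, -0.0007])]
top strap_roll [(0.52, [0.673, -0.17, -0.0014])]
top polish [(0.53, [0.5662, -0.1949, 0.0017])]
top pen [(0.55, [0.4088, 0.2318, -0.0029])]
scene bolt_grip [(0.77, [0.55, 0.0473, 0.0873])]
scene handle_top [(0.89, [0.535, -0.0696, 0.0777])]
scene big_aperture [(0.92, [0.6207, -0.0155, 0.0468])]
scene cotton_buds [(0.76, [0.725, 0.1781, 0.005])]
scene strap_roll [(0.87, [0.6703, -0.1608, -0.0025])]
scene polish [(0.86, [0.5641, -0.194, -0.0012])]
scene pen [(0.75, [0.4134, 0.2368, 0.0013])]
[0.54832359 0.04488387]
```

View pics/s8c.png

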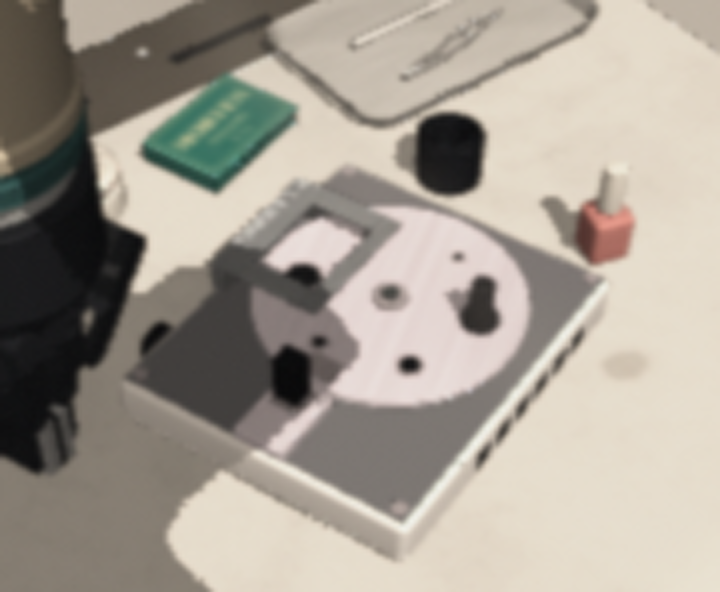

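The bolt grip is in (crop 290,375) and the wheel is still down. The same depth method read 113.9 mm before the push and 93.8 mm now, which is a travel of about 20 mm. The bystanders haven't moved, so I'll hand it in.

```bash
python3 - <<'E'
from h import *
print(manip.sign_off())
E
```

```text
the job is handed in; nothing more can be done
None
```

The lamp is set to its large spot and the bolt is fully in; I handed the job in at about 17 s of the 48 s allowed.

- **Wheel:** I pushed it round with the handle loosely caged between the jaws, at 2–5 N, in about 1 mm steps near the index. It dropped by itself about 0.25 rad counter-clockwise of the window's centre line. I stopped and eased off there. In the last check its upper face measured 47.5 mm (48 mm is dropped), and the large aperture shows in the window.
- **Bolt:** I pushed it in from outside with closed fingers at about 2.5 N until the stop, where the force rose to about 8 N and it moved no further. Depth readings before and after give about 20 mm of travel.
- **Clear of everything:** the arm is well away from the lamp with about zero contact force, and the bystanders are where they were within a few millimetres, which is measuring error.

**Check that failed:** the top camera's network did not find the bolt grip at the end. The scene camera did, at (0.550, 0.047), about 3 mm from the expected fully-in spot.

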